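# Clear the trimming board into the catch bin

## Robot

A 6-joint arm with a two-finger parallel gripper is mounted at the origin on a cart in front of the work surface, level with it; the furniture and walls round the work are solid. World frame = base frame: x ahead of the robot, y to its left, z up, the work surface at z = 0. Lengths are in m, angles in degrees, forces in N, time in s.
With the tool pointing down it reaches from about 0.25 to 0.8 m from the base axis. Payload 8.5 kg.
Tool frame: the origin (TCP) lies midway between the tips of the shut fingers; the grasp point (between the pads) lies 19 mm behind it (env.grasp_offset is the distance from the TCP to the grasp point, in m); z points along the fingers, y is the direction in which the jaws open and shut (so a half turn about z gives the same grasp; the last joint's range is limited). The gripper opens to 85 mm and grips with 20 to 120 N. Pads are 22 mm wide; open, the fingers measure 114 mm over their backs; the gripper's body (76 mm by 85 mm) begins 54 mm behind the grasp point. The pads swing forward as they close: fully open they stand 13 mm farther back than shut.
Start: joints at [72.078, 13.648, -0.773, 75.585, 0, 90], TCP at [0.162, 0.499, 0.231] pointing down, gripper open.
Joint ranges: [-152.45, 152.45], [-59.26, 108.67], [-65.41, 83.53], [-104.44, 129.93], [-82.83, 76.93], [-180, 180]. Speed limits (degrees/s): [127.2, 127.2, 159.86, 180, 180, 180].

## Interface

Orientations are given as [roll, pitch, yaw] about the fixed x, y, z axes, in that order (R = Rz(yaw) Ry(pitch) Rx(roll)).
In Python, from station import env gives the robot as it stands.
- The arm moves only by the tool carry_out, never from a script. Its argument "targets" is one flat list of numbers, 7 for each row, row after row: the opening, from -1 (shut) to 1 (fully open), then the shift along the tool's x, y, z in units of 0.5 m (1.0 is 0.5 m), then the turn, a rotation vector about the tool's x, y, z in units of 2 rad (1.0 is 2 rad). In form: [jaw, dx, dy, dz, ax, ay, az, jaw, dx, dy, dz, ax, ay, az, ...]. A call has 1 to 20 rows; each row is the pose to reach, as a shift and turn from the pose measured when the call began, along the tool's axes at that moment; what a row does not reach only later rows make up. A row lasts 1/8 s, in which the tool goes at most 62.5 mm and 10.7 degrees, less where a joint would pass 70% of its speed; a pose out of reach is approached as far as the arm can. A call with a number of a shift or a turn outside -1 to 1 is refused whole. A call with a gripper value outside its range is refused whole. The fingers move at their own pace and stop on an object; "squeeze" is the grip in N (left out, the last holds). Time passes only in rows, so rows that repeat a pose let the fingers close. It gives the time, the measured TCP pose, the force and the opening at its end, in the units of the state.
- env.observe(): the state, without advancing time (a new reading comes with each control period).
- env.camera(name): name is "scene" or "side" or "wrist"; returns the picture (480x640x3 uint8, red, green, blue); there is no depth.
- env.camera_model(name): a dict with "mtx" (3x3 intrinsics, pixels), "distortion" ([k1, k2, p1, p2, k3] as OpenCV has them; the pictures are not rectified), "R" (3x3) and "t" (3): a world point X has camera coordinates R X + t; the wrist camera has in their place "mount" (4x4, takes a point from camera to tool coordinates, whose origin is the TCP and whose axes are the flange's). Camera axes: x right, y down, z forward; pixel columns grow to the right and rows downward; lengths in m; the calibration is good to about 2 mm. A picture is of the moment at which its call begins: read the wrist's pose just before it. camera_model takes no time and is no camera call.
- env.sign_off(): hands the job in, once; it reports no verdict.
The state is a dict: "time_s": time; "qpos": joint angles; "qvel": joint speeds; "joint_efforts": joint torques, N m; "position": TCP position; "ee_rot": TCP orientation; "force": force on the tool from outside, world axes, zero at the start; "wrist_torque": the same for the moment, N m; "opening": finger opening in m.
Only numpy, scipy, OpenCV 4.12 (cv2) and the standard library are available. Lean on these libraries where they do the work, as an engineer would, in place of code of your own. Each camera call takes 0.05 s, during which the arm holds its last target. There are 200 camera calls.

## Task

Bring the grey catch bin fully home under the overhanging edge of the raised trimming board, square to it and against the board's base. Then clear the three wooden offcuts off the board over that edge into the bin, leaving the loupe standing where it is on the board and the things round about undisturbed.

Things in the scene. Friction and masses are not known exactly. Their poses are not given: they have to be found in the camera images.
- trim_board: Fixed raised board, pale wood, dull green mat. Origin on the table under it; x along the open edge, y from open edge to the back fence, z up; heading varies. Top 70 mm above the table, x -145..145, y -100 (open edge)..120 mm; fence y 108..120 mm, 14 mm above the top. Beyond y = -80 mm, the front skirt of its base (x -135..135 mm), the top overhangs by 20 mm, underside 56 mm above the table.
- board_edge (a point): Middle of the board's open edge, on the top surface (board frame x 0, y -100 mm, 70 mm above the table); axes as the board's.
- catch_bin: Loose grey plastic bin, open top, 300 (own x) x 150 (own y) x 45 mm high outside, walls and floor 5 mm, about 0.5 kg. Origin: centre of its underside. Starts on the table in front of the open edge, 40 to 90 mm short of the base, a little askew; its rim fits under the overhang. Home, its long wall touches the base's skirt and its origin is at y = -155 mm in the board's frame.
- offcut_a_c (a point): Pale wooden offcut, 70 (own x) x 32 (own y) x 26 mm high, lying flat; its +x end is sawn at a mitre (+y side 14 mm shorter). About 50 g. Point: its centre, half-way up. Starts on the board in one of three places about 85 mm apart in a row 130 mm back from the open edge, long side within 0.3 rad of parallel to the open edge.
- offcut_b_c (a point): Dark brown wooden offcut, 66 (own x) x 30 (own y) x 24 mm high, lying flat; its +x end is sawn at a mitre (+y side 8 mm shorter). About 50 g. Point: its centre, half-way up. Starts on the board in one of three places about 85 mm apart in a row 130 mm back from the open edge, long side within 0.3 rad of parallel to the open edge.
- offcut_c_c (a point): Mid-brown wooden offcut, 68 (own x) x 28 (own y) x 28 mm high, lying flat; its +x end is sawn at a mitre (+y side 18 mm shorter). About 50 g. Point: its centre, half-way up. Starts on the board about 35 mm from the open edge, anywhere along its middle part, in front of the others, long side within 0.3 rad of parallel to the open edge.
- loupe_c (a point): Black loupe, an upright cylinder 40 mm across and 37 mm high, loose and light, standing on the board in the same back row as two of the offcuts. Point: its centre, half-way up. Must stay where it is.
- glue_c (a point): Bystander: white glue bottle with an orange nozzle, 47 mm across, 135 mm high, on the table to the left. Point: half-way up.
- weight_c (a point): Bystander: brass weight, 46 mm across, 67 mm high, on the table to the right. Point: half-way up.
- tape_c (a point): Bystander: roll of pale tape lying flat, 73 mm across, 19 mm high, on the table to the right. Point: its centre, half-way up.

How it is judged:
By the outcome, as a careful person would: the job done as asked, in the order asked, and still so for the second after the job is handed in, with the robot touching nothing.
It also fails if it takes over 54 s, if anything falls off the work surface, if the arm or the gripper's body presses on something with over 40 N, if the wrist force passes 120 N, or if a joint passes its speed limit or range.

## Working session

There is one attempt and no reset: what is moved stays moved. The work goes in short steps, Python scripts to look and compute and a tool call to move; the robot and the scene stay as the last step left them, time stands still between calls to the robot, and variables do not carry over. Pictures are saved under pics/ and viewed, about 8 in all and at most 12, crops included, and the job is handed in when it is done.

Besides the shell and the picture viewer there is one more tool, called after "Call:" as name(argument=value, ...) on one line, values as JSON. carry_out: Moves the arm, as the interface text tells. Its arguments: {"type":"object","properties":{"targets":{"type":"array","items":{"type":"number","minimum":-1,"maximum":1}},"squeeze":{"type":"number"}},"required":["targets"]}

```bash
mkdir -p pics; ls
python3 - <<'E'
from station import env
import cv2,numpy as np
s=env.observe();print(s)
for n in("scene","side"):
    im=env.camera(n);cv2.imwrite(f"pics/{n}0.png",im[:,:,::-1])
    m=env.camera_model(n);print(n,{k:np.round(v,4).tolist() for k,v in m.items()})
print({k:np.round(v,4).tolist() for k,v in env.camera_model("wrist").items()})
E
```

```text
pics
{'time_s': 0.0, 'qpos': array([ 7.20781925e+01,  1.36819957e+01, -8.17119694e-01,  7.55849224e+01,
        1.55962343e-03,  9.00007614e+01]), 'qvel': array([-0.08543292,  0.11963118, -0.01025517,  0.09865032,  0.05039958,
        0.00885451]), 'joint_efforts': array([ 2.80471031e-03, -5.38783479e+01,  3.46433651e+01,  1.87682913e-02,
        1.85845374e-04, -1.06823478e-05]), 'position': array([0.16141464, 0.49912692, 0.23066692]), 'ee_rot': array([-1.79915962e+02, -1.55850495e-03,  1.62077429e+02]), 'force': array([-0.14990161,  0.59751044,  0.43741521]), 'wrist_torque': array([-0.01581409, -0.00900448, -0.00297795]), 'opening': 0.08562526949537998}
scene {'mtx': [[607.0041, 0.0, 317.4539], [0.0, 607.0041, 241.8659], [0.0, 0.0, 1.0]], 'distortion': [-0.0561, 0.0, 0.0, 0.0, 0.0], 'R': [[0.7792, -0.6266, 0.0162], [-0.2327, -0.3132, -0.9207], [0.582, 0.7137, -0.3898]], 't': [-0.4159, 0.2117, 1.3753]}
side {'mtx': [[533.7719, 0.0, 320.5797], [0.0, 533.7719, 242.0182], [0.0, 0.0, 1.0]], 'distortion': [-0.0753, 0.0, 0.0, 0.0, 0.0], 'R': [[0.9501, -0.3118, -0.0118], [-0.1344, -0.3745, -0.9174], [0.2817, 0.8732, -0.3977]], 't': [-0.4896, 0.1397, 1.2278]}
{'mtx': [[423.2433, 0.0, 318.8414], [0.0, 423.2433, 240.7445], [0.0, 0.0, 1.0]], 'distortion': [0.0059, 0.0, 0.0, 0.0, 0.0], 'mount': [[-0.0006, -0.958, -0.2867, 0.073], [1.0, -0.0002, -0.0013, 0.0005], [0.0012, -0.2867, 0.958, -0.1417], [0.0, 0.0, 0.0, 1.0]]}
```

View pics/scene0.png

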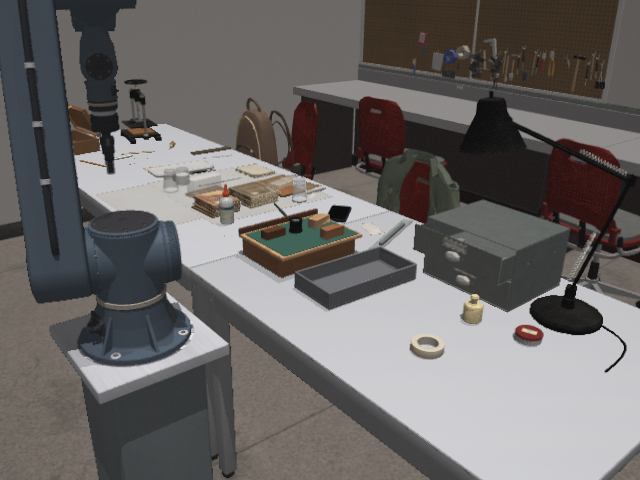

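View pics/side0.png

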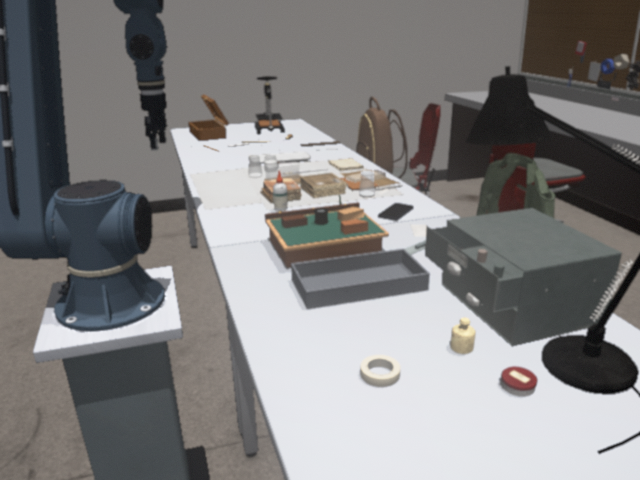

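The scene picture shows the board (top corners about (243,250), (361,237)). The bin lies in front of it, with rim corners about (295,276), (416,262), (378,250). The tape, weight and glue stand clear.

```bash
cat > h.py <<'E'
from station import env
import cv2,numpy as np
from scipy.spatial.transform import Rotation as Ro
def ray(name,px,z,s=None):
    """world points at height z seen at pixels px"""
    m=env.camera_model(name);px=np.array(px,float).reshape(-1,1,2)
    u=cv2.undistortPoints(px,np.array(m["mtx"]),np.array(m["distortion"]))[:,0]
    d=np.c_[u,np.ones(len(u))]
    if name=="wrist":
        M=np.array(m["mount"]);R=Ro.from_euler("xyz",s["ee_rot"],degrees=True).as_matrix()
        o=R@M[:3,3]+s["position"];d=d@(R@M[:3,:3]).T
    else:
        R=np.array(m["R"]);o=-R.T@np.array(m["t"]);d=d@R
    return o+d*((np.asarray(z)-o[2])/d[:,2]).reshape(-1,1)
def shot(name,fn):
    s=env.observe();im=env.camera(name)[:,:,::-1].copy();cv2.imwrite("pics/"+fn,im);return s,im
def rel(s,p,yaw,pitch=0,roll=180):
    """row shift and turn (move units) from state s to a world pose"""
    R=Ro.from_euler("xyz",s["ee_rot"],degrees=True);T=Ro.from_euler("xyz",[roll,pitch,yaw],degrees=True)
    return np.round(np.r_[R.inv().apply(np.array(p)-s["position"])/.5,(R.inv()*T).as_rotvec()/2],4).tolist()
E
python3 - <<'E'
from h import *
print(ray("scene",[(243,250),(361,237)],.07))
print(ray("side",[(275,246),(385,233)],.07))
print(ray("scene",[(295,276),(416,262),(378,250),(330,293)],.045))
print(ray("side",[(292,276),(427,271),(303,301),(415,254)],.045))
print("tape,weight,glue",ray("scene",[(428,346),(473,318),(227,221)],[.015,.0,0]))
E
```

```text
[[ 3.71272414e-01  1.23481810e-01  7.00000000e-02]
 [ 6.93387687e-01 -2.50086774e-04  7.00000000e-02]]
[[0.40533853 0.02942848 0.07      ]
 [0.70003798 0.01406488 0.07      ]]
[[ 0.41896346 -0.04906516  0.045     ]
 [ 0.73523715 -0.17858952  0.045     ]
 [ 0.70856848 -0.05691962  0.045     ]
 [ 0.43089508 -0.17568571  0.045     ]]
[[ 0.41401012 -0.0969611   0.045     ]
 [ 0.72175157 -0.17896887  0.045     ]
 [ 0.40511259 -0.21751172  0.045     ]
 [ 0.7396065  -0.08338488  0.045     ]]
tape,weight,glue [[ 4.79811376e-01 -4.53246034e-01  1.50000000e-02]
 [ 6.80654158e-01 -4.21540466e-01  0.00000000e+00]
 [ 5.42266863e-01  4.97893318e-01 -1.11022302e-16]]
```

Run:
```python
from h import *
s=env.observe();print(rel(s,[.46,.03,.40],180))
```

```text
[-0.8569, -0.7095, -0.3376, -0.0006, -0.0001, -0.1564]
```

Call:
carry_out(targets=[1,-0.1,-0.08,-0.3376,0,0,-0.05,1,-0.857,-0.71,-0.338,0,0,-0.156,1,-0.857,-0.71,-0.338,0,0,-0.156,1,-0.857,-0.71,-0.338,0,0,-0.156,1,-0.857,-0.71,-0.338,0,0,-0.156,1,-0.857,-0.71,-0.338,0,0,-0.156,1,-0.857,-0.71,-0.338,0,0,-0.156,1,-0.857,-0.71,-0.338,0,0,-0.156,1,-0.857,-0.71,-0.338,0,0,-0.156,1,-0.857,-0.71,-0.338,0,0,-0.156,1,-0.857,-0.71,-0.338,0,0,-0.156,1,-0.857,-0.71,-0.338,0,0,-0.156,1,-0.857,-0.71,-0.338,0,0,-0.156,1,-0.857,-0.71,-0.338,0,0,-0.156])

```text
time_s: 1.85
position: [0.4595, 0.0307, 0.4003]
ee_rot: [-179.9, -0.0, -179.9]
force: [0.4, 0.1, 0.2]
opening: 0.0856
```

Run:
```python
from h import *
s,im=shot("wrist","w1.png");print(s["time_s"],s["position"],s["ee_rot"],s["force"],s["qvel"].round(2))
```

```text
1.85 [0.45949066 0.03067339 0.400293  ] [-1.79933925e+02 -1.42196948e-02 -1.79943740e+02] [0.35936426 0.1099441  0.19138372] [-0.17  0.1   0.15  0.    0.03 -0.03]
```

View pics/w1.png

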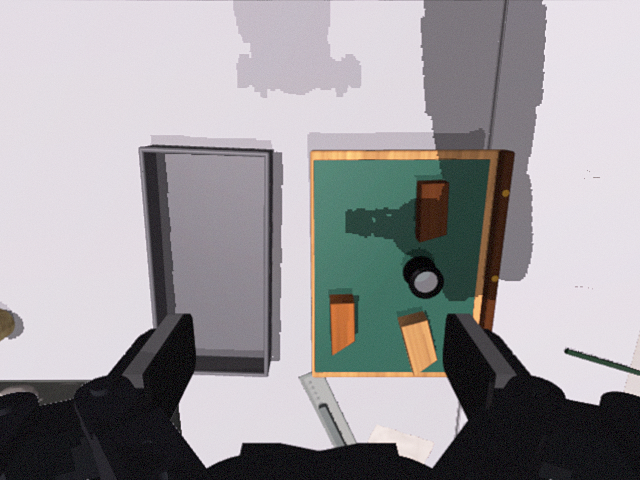

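The wrist view shows the bin with its right rim line at x≈271. The board's open edge runs from (311,151) to (314,376). C is at (342,320), A at (418,340), the loupe at (423,275) and B at (432,210). I'll take subpixel lines from masks.

Run:
```python
from h import *
im=cv2.imread("pics/w1.png");hsv=cv2.cvtColor(im,cv2.COLOR_BGR2HSV)
for r in(170,250,330):
    print(r,"binL",im[r,136:168,1].tolist());print("binR",im[r,262:290,1].tolist());print("board S",hsv[r,304:320,1].tolist())
for n,(c,r) in dict(C=(342,315),A=(418,340),Aend=(410,320),B=(432,215),Btop=(432,190),mat=(370,180),Cend=(342,297)).items(): print(n,hsv[r,c])
```

```text
170 binL [220, 219, 223, 224, 142, 128, 136, 113, 86, 57, 40, 39, 42, 44, 29, 39, 40, 37, 44, 31, 44, 67, 69, 67, 64, 74, 75, 70, 64, 79, 140, 148]
binR [151, 146, 126, 124, 141, 129, 96, 59, 38, 37, 60, 105, 118, 118, 123, 120, 115, 119, 119, 118, 118, 203, 226, 220, 218, 220, 220, 221]
board S [8, 10, 7, 8, 15, 14, 97, 144, 136, 123, 69, 101, 84, 87, 83, 93]
250 binL [223, 221, 220, 220, 220, 220, 218, 219, 222, 226, 187, 135, 132, 120, 98, 64, 35, 39, 45, 44, 40, 44, 42, 45, 42, 40, 48, 62, 71, 64, 70, 69]
binR [143, 126, 114, 127, 137, 117, 85, 49, 35, 44, 108, 123, 122, 118, 123, 120, 113, 120, 109, 125, 201, 220, 222, 220, 219, 216, 221, 219]
board S [9, 8, 7, 7, 6, 11, 23, 119, 139, 143, 62, 93, 106, 97, 92, 92]
330 binL [221, 221, 218, 221, 221, 220, 221, 222, 223, 230, 229, 184, 105, 49, 21, 18, 4, 17, 22, 61, 75, 81, 78, 75, 82, 84, 81, 76, 78, 74, 81, 79]
binR [135, 127, 113, 129, 127, 109, 64, 35, 34, 60, 106, 120, 124, 122, 119, 120, 118, 112, 118, 194, 224, 220, 222, 220, 218, 219, 215, 220]
board S [8, 9, 9, 6, 7, 7, 17, 48, 134, 132, 131, 62, 121, 111, 112, 98]
C [ 12 187 194]
A [ 15 134 232]
Aend [ 15 160  86]
B [ 10 154  68]
Btop [  9 165 122]
mat [ 81  90 125]
Cend [ 12 172  77]
```

```bash
cat > m.py <<'E'
from h import *
def objs(im,s,lim):
    hsv=cv2.cvtColor(im,cv2.COLOR_BGR2HSV);out={}
    k=np.ones((3,3),np.uint8)
    m=((hsv[...,0]<22)&(hsv[...,1]>90)).astype(np.uint8)
    x0,y0,x1,y1=lim;z=np.zeros_like(m);z[y0:y1,x0:x1]=m[y0:y1,x0:x1];m=cv2.morphologyEx(z,cv2.MORPH_OPEN,k)
    return [c[:,0] for c in cv2.findContours(m,0,2)[0] if cv2.contourArea(c)>300],hsv
E
python3 - <<'E'
from m import *
im=cv2.imread("pics/w1.png");s=env.observe()
cs,hsv=objs(im,s,(322,165,480,372))
# board edge
rows=np.arange(160,368,4);g=[]
for r in rows:
    v=hsv[r,300:322,1].astype(float);i=np.argmax(v>60);g.append(300+i-(v[i]-60)/(v[i]-v[i-1]+1e-6)-0)
P=ray("wrist",np.c_[g,rows],.07,s);a=np.polyfit(P[:,0],P[:,1],1);print("board yaw",np.degrees(np.arctan(a[0])),"resid",np.std(P[:,1]-np.polyval(a,P[:,0])),"y at .55",np.polyval(a,.55),a)
print("board corners",ray("wrist",[(311,151),(314,376)],.07,s).round(4))
# bin right rim: half drop from bright rim to dark
g=[]
for r in rows:
    v=im[r,258:278,1].astype(float);j=np.argmin(v);i=j
    while v[i]<95:i-=1
    g.append(258+i+(v[i]-95)/(v[i]-v[i+1]))
Q=ray("wrist",np.c_[g,rows],.045,s);b=np.polyfit(Q[:,0],Q[:,1],1);print("bin R yaw",np.degrees(np.arctan(b[0])),np.std(Q[:,1]-np.polyval(b,Q[:,0])),b,np.polyval(b,.55))
rl=np.arange(160,300,4);g=[136+np.argmax(im[r,136:170,1]<180)-.3 for r in rl]
Q=ray("wrist",np.c_[g,rl],.045,s);b=np.polyfit(Q[:,0],Q[:,1],1);print("bin L yaw",np.degrees(np.arctan(b[0])),b,np.polyval(b,.55))
print("bin end columns",[ (c,im[140:158,c,1].tolist(),im[362:382,c,1].tolist()) for c in(200,250)])
for c in cs:
    top=c[hsv[c[:,1],c[:,0],2]>0];print(cv2.contourArea(c),cv2.approxPolyDP(c,3,True)[:,0].tolist())
im2=cv2.resize(im[140:385,300:500],None,fx=3,fy=2.4*1.0,interpolation=cv2.INTER_CUBIC)
E
```

```text
board yaw 0.21240288653341316 resid 0.00011840303068268645 y at .55 0.020344678549741063 [0.00370715 0.01830575]
board corners [[0.4252 0.0216 0.07  ]
 [0.7092 0.024  0.07  ]]
bin R yaw -2.541726240001273 0.001676888254055171 [-0.04439061 -0.00880424] -0.033219076333468156
bin L yaw -2.15272397462924 [-0.03758981 -0.16221398] -0.18288837732896046
bin end columns [(200, [192, 185, 188, 187, 193, 192, 122, 50, 46, 89, 119, 145, 136, 105, 78, 140, 156, 154], [56, 49, 48, 48, 54, 50, 45, 40, 53, 81, 129, 133, 142, 196, 221, 218, 222, 219, 220, 219]), (250, [183, 183, 185, 183, 189, 187, 192, 191, 109, 46, 36, 84, 115, 148, 140, 112, 105, 144], [48, 50, 51, 43, 50, 51, 43, 41, 39, 38, 66, 97, 145, 129, 168, 212, 222, 219, 219, 220])]
1449.0 [[422, 312], [398, 318], [413, 371], [420, 371], [436, 360]]
1216.5 [[351, 295], [330, 295], [332, 353], [354, 341]]
1645.0 [[447, 182], [417, 183], [419, 241], [445, 234]]
```

```bash
python3 - <<'E'
from h import *
s=env.observe()
def q(px,z):return ray("wrist",px,z,s)[:,:2].round(4).tolist()
print("bin near end",q([(200,149.4),(250,151.3)],.045),"far",q([(200,374.5),(250,375.7)],.045))
# offcuts: left & near edges -> base z .07, right & far -> top
print("A near base",q([(422,312),(398,318)],.07),"far top",q([(413,371),(420,373),(436,360)],.096), "nearright top",q([(427,318)],.096))
print("C base",q([(351,295),(330,295)],.07),"top far",q([(332,353),(354,341)],.098))
print("B base",q([(447,182),(417,183)],.07),"top far",q([(419,241),(445,234)],.094))
print("loupe top",q([(426,283)],.107),"base",q([(422,268)],.07))
print("board back",q([(500,376),(512,151)],.084))
E
python3 - <<'E'
import cv2
im=cv2.imread("pics/w1.png")
cv2.imwrite("pics/c1.png",cv2.resize(im[140:390,300:520],None,fx=2.4,fy=2.4,interpolation=cv2.INTER_CUBIC))
E
```

```text
bin near end [[0.4255, -0.1067], [0.4276, -0.0492]] far [[0.7241, -0.1306], [0.7259, -0.063]]
A near base [[0.6187, 0.1565], [0.6268, 0.1276]] far top [[0.6843, 0.1442], [0.687, 0.1528], [0.6691, 0.1708]] nearright top [[0.6135, 0.1559]]
C base [[0.5962, 0.0691], [0.5962, 0.0437]] top far [[0.6586, 0.0459], [0.6425, 0.0717]]
B base [[0.4591, 0.1733], [0.4603, 0.1399]] top far [[0.5207, 0.1408], [0.5127, 0.1688]]
loupe top [[0.5653, 0.1486]] base [[0.5613, 0.1525]]
board back [[0.6991, 0.2558], [0.4241, 0.2349]]
```

View pics/c1.png

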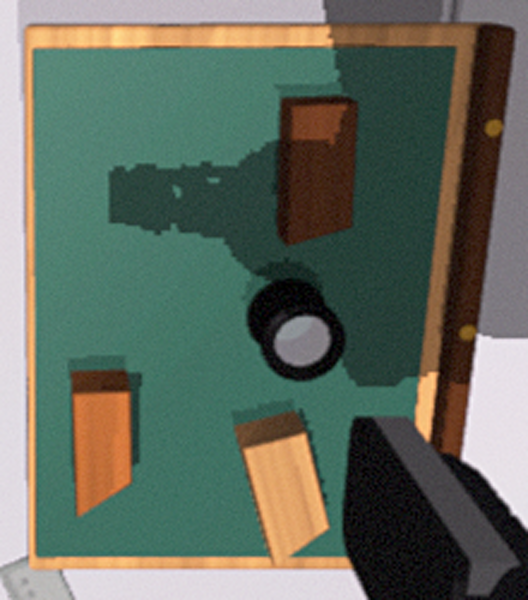

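The crop shows B nearest the robot, the loupe in the middle and A farthest, with C in front. None of them touch. First I'll grasp the middle of the bin's front wall.

Call:
carry_out(targets=[1,-0.227,-0.424,0.561,0,0,0.0206,1,-0.227,-0.424,0.561,0,0,0.0206,1,-0.227,-0.424,0.561,0,0,0.0206,1,-0.227,-0.424,0.561,0,0,0.0206,1,-0.227,-0.424,0.561,0,0,0.0206,1,-0.227,-0.424,0.561,0,0,0.0206,1,-0.227,-0.424,0.561,0,0,0.0206,1,-0.227,-0.424,0.561,0,0,0.0206,1,-0.227,-0.424,0.65,0,0,0.0206,1,-0.227,-0.424,0.72,0,0,0.0206,1,-0.227,-0.424,0.767,0,0,0.0206,1,-0.227,-0.424,0.767,0,0,0.0206,-1,-0.227,-0.424,0.767,0,0,0.0206,-1,-0.227,-0.424,0.767,0,0,0.0206,-1,-0.227,-0.424,0.767,0,0,0.0206,-1,-0.227,-0.424,0.767,0,0,0.0206,-1,-0.227,-0.424,0.767,0,0,0.0206,-1,-0.227,-0.424,0.767,0,0,0.0206], squeeze=50)

```text
time_s: 4.15
position: [0.5733, -0.1818, 0.0174]
ee_rot: [-179.9, 0.0, 177.7]
force: [-0.9, 0.2, 6.0]
opening: 0.0042
```

Call:
carry_out(targets=[-1,0.002,0.015,0,0,0,-0.003,-1,0.004,0.035,0,0,0,-0.006,-1,0.007,0.055,0,0,0,-0.01,-1,0.01,0.075,0,0,0,-0.014,-1,0.013,0.095,0,0,0,-0.018,-1,0.015,0.115,0,0,0,-0.0218,-1,0.0172,0.129,0,0,0,-0.0218,-1,0.0172,0.129,0,0,0,-0.0218,-1,0.0172,0.129,0,0,0,-0.0218])

```text
time_s: 5.28
position: [0.5672, -0.1156, 0.0174]
ee_rot: [179.9, 0.0, -179.8]
force: [-1.2, 6.8, 5.4]
opening: 0.0039
```

Run:
```python
from h import *
s,im=shot("wrist","w2.png");print(s["position"],s["ee_rot"],s["force"])
s,im=shot("side","s2.png")
cv2.imwrite("pics/s2c.png",cv2.resize(im[190:320,250:450],None,fx=3.5,fy=3.5,interpolation=cv2.INTER_CUBIC))
```

```text
[ 0.56718347 -0.11562268  0.01742295] [ 1.79907939e+02  7.37942807e-03 -1.79758546e+02] [-1.16771207  6.82991319  5.42169634]
```

View pics/w2.png

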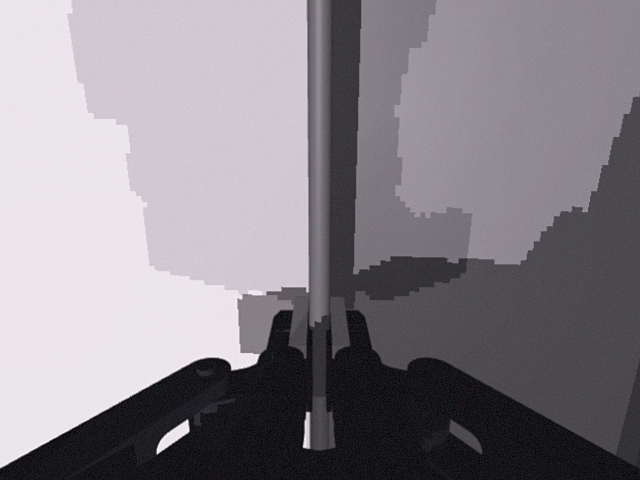

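The wall is held squarely between the fingers, vertical at x≈320. Now I'll creep it home.

Call:
carry_out(targets=[-1,0,0.004,0,0,0,0,-1,0,0.008,0,0,0,0,-1,0,0.011,0,0,0,0,-1,0,0.013,0,0,0,0,-1,0,0.015,0,0,0,0,-1,0,0.017,0,0,0,0,-1,0,0.017,0,0,0,0])

```text
time_s: 6.25
position: [0.5671, -0.1071, 0.0174]
ee_rot: [179.9, 0.0, -179.8]
force: [0.0, -4.4, 2.4]
opening: 0.0041
```

Call:
carry_out(targets=[-1,0,0.001,0,0,0,0,-1,0,0.002,0,0,0,0,-1,0,0.003,0,0,0,0,-1,0,0.003,0,0,0,0])

```text
time_s: 6.75
position: [0.5672, -0.107, 0.0174]
ee_rot: [-179.9, 0.0, -179.8]
force: [-1.1, -11.6, 2.0]
opening: 0.0045
```

Call:
carry_out(targets=[-1,0,0.003,0,0,0,0,-1,0,0.005,0,0,0,0,-1,0,0.006,0,0,0,0,-1,0,0.006,0,0,0,0])

```text
time_s: 7.25
position: [0.5671, -0.1071, 0.0174]
ee_rot: [-179.6, -0.0, -179.9]
force: [-0.1, -20.9, 1.7]
opening: 0.0039
```

Call:
carry_out(targets=[-0.6,0,0,0,0,0,0,-0.6,0,0,0,0,0,0,-0.6,0,0,0,0,0,0,-0.6,0,0.006,0,0,0,0,-0.6,0,0.01,0,0,0,0,-0.6,0,0.012,0,0,0,0,-0.6,0,0.014,0,0,0,0,-0.6,0,0.014,0,0,0,0])

```text
time_s: 8.25
position: [0.5671, -0.1011, 0.0174]
ee_rot: [-179.5, -0.0, -180.0]
force: [0.4, -7.6, -2.0]
opening: 0.0171
```

Call:
carry_out(targets=[-0.6,0,0.003,0,0,0,0,-0.6,0,0.005,0,0,0,0,-0.6,0,0.005,0,0,0,0,-0.6,0,-0.012,0,0,0,0,-0.6,0,-0.012,0,0,0,0,-0.6,0,-0.012,-0.03,0,0,0,-0.6,0,-0.012,-0.1,0,0,0,0.5,0.15,0.1,-0.4,0,0,0,1,0.2,0.25,-0.7,0,0,0,1,0.2,0.25,-0.7,0,0,0,1,0.2,0.25,-0.7,0,0,0,1,0.2,0.25,-0.7,0,0,0,1,0.2,0.25,-0.7,0,0,0,1,0.2,0.25,-0.7,0,0,0,1,0.2,0.25,-0.7,0,0,0])

```text
time_s: 10.12
position: [0.4669, 0.0269, 0.3661]
ee_rot: [-179.5, -0.0, -180.0]
force: [0.0, -0.4, 0.1]
opening: 0.0852
```

Run:
```python
from h import *
s,im=shot("wrist","w3.png");print(s["position"],s["ee_rot"],s["force"])
```

```text
[0.46688432 0.02692327 0.36605778] [-1.79493617e+02 -1.41842225e-02 -1.79951816e+02] [ 0.0471301  -0.37996129  0.06876322]
```

View pics/w3.png

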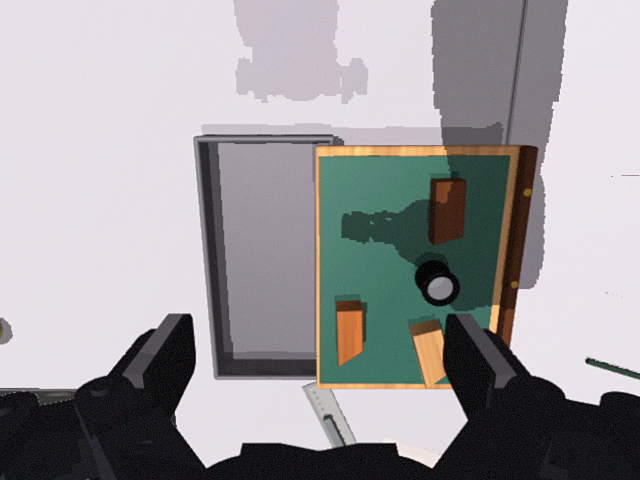

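The bin's right rim is now under the board's open edge. Its left rim runs from (195,138) to (215,378). Next I'll measure the fit and plan the pick of C.

Run:
```python
from h import *
im=cv2.imread("pics/w3.png");s=env.observe()
rl=np.arange(146,310,4);g=[]
for r in rl:
    v=im[r,185:220,1].astype(float);i=np.argmax(v<180);g.append(185+i-(180-v[i])/(v[i-1]-v[i]))
Q=ray("wrist",np.c_[g,rl],.045,s);b=np.polyfit(Q[:,0],Q[:,1],1);print("bin L yaw",np.degrees(np.arctan(b[0])),np.polyval(b,.567),Q[[0,10,20,40],1])
hs=cv2.cvtColor(im,cv2.COLOR_BGR2HSV);rows=np.arange(165,375,4);g=[]
for r in rows:
    v=hs[r,305:328,1].astype(float);i=np.argmax(v>60);g.append(305+i-(v[i]-60)/(v[i]-v[i-1]+1e-6))
P=ray("wrist",np.c_[g,rows],.07,s);a=np.polyfit(P[:,0],P[:,1],1);print("board",np.degrees(np.arctan(a[0])),np.polyval(a,.567))
print("bin near/far end",[im[130:150,c,1].tolist() for c in(240,)],[im[366:386,c,1].tolist() for c in(240,290)])
print("board near/far",[hs[140:156,c,1].tolist() for c in (400,)],[hs[378:394,c,1].tolist() for c in (340,400)])
```

```text
bin L yaw 0.21280612003939803 -0.10996255481282044 [-0.11048007 -0.11033608 -0.11014868 -0.11001992]
board 0.11891490024091296 0.0198443173361029
bin near/far end [[190, 192, 197, 199, 142, 69, 90, 119, 154, 143, 120, 87, 74, 83, 145, 164, 162, 155, 158, 156]] [[52, 53, 51, 48, 52, 47, 53, 51, 43, 74, 99, 146, 137, 150, 212, 227, 223, 224, 226, 221], [52, 45, 44, 53, 53, 41, 56, 50, 42, 65, 100, 145, 136, 145, 205, 226, 223, 223, 223, 221]]
board near/far [[13, 13, 11, 13, 20, 47, 147, 143, 134, 131, 133, 125, 124, 122, 127, 142]] [[109, 107, 112, 127, 113, 67, 135, 133, 132, 134, 109, 18, 9, 9, 6, 9], [111, 119, 115, 124, 112, 66, 129, 132, 133, 133, 109, 20, 11, 9, 8, 8]]
```

Run:
```python
from h import *
s=env.observe()
a=ray("wrist",[(240,136.5),(240,379.6)],.045,s);b=ray("wrist",[(400,145.8),(400,388.3)],.07,s)
print(a[:,0],a[:,0].mean(),b[:,0],b[:,0].mean())
print("C",rel(s,[.6265,.0578,.082],180),"over",rel(s,[.6265,.0578,.15],180))
# refined offcut from this view
q=lambda px,z:ray("wrist",px,z,s)[:,:2].round(4).tolist()
print("C base",q([(337,301),(361,301)],.07),"top",q([(338,366),(363,351)],.098))
```

```text
[0.41626872 0.71514264] 0.5657056767941181 [0.42414022 0.70860229] 0.5663712530744913
C [-0.3202, 0.0671, 0.5661, -0.0044, -0.0007, 0.0002] over [-0.32, 0.0659, 0.4301, -0.0044, -0.0007, 0.0002]
C base [[0.5949, 0.0445], [0.5948, 0.0715]] top [[0.6603, 0.0455], [0.6414, 0.0726]]
```

The bin is home: 129.8 mm from its outer rim to the board edge (130 ideal), square within about 0.1°, and centred within 1 mm. Now pick C.

Call:
carry_out(targets=[0.4,-0.302,0.067,0.4,-0.0044,0,0,0.4,-0.302,0.067,0.432,-0.0044,0,0,0.4,-0.302,0.067,0.432,-0.0044,0,0,0.4,-0.302,0.067,0.432,-0.0044,0,0,0.4,-0.302,0.067,0.432,-0.0044,0,0,0.4,-0.302,0.067,0.432,-0.0044,0,0,0.4,-0.302,0.067,0.5,-0.0044,0,0,0.4,-0.302,0.068,0.55,-0.0044,0,0,0.4,-0.302,0.068,0.588,-0.0044,0,0,0.4,-0.302,0.068,0.588,-0.0044,0,0,-1,-0.302,0.068,0.588,-0.0044,0,0,-1,-0.302,0.068,0.588,-0.0044,0,0,-1,-0.302,0.068,0.588,-0.0044,0,0,-1,-0.302,0.068,0.588,-0.0044,0,0,-1,-0.302,0.067,0.56,-0.0044,0,0,-1,-0.302,0.067,0.48,-0.0044,0,0,-1,-0.302,0.067,0.432,-0.0044,0,0,-1,-0.302,0.067,0.432,-0.0044,0,0], squeeze=30)

```text
time_s: 12.42
position: [0.6189, 0.0585, 0.1522]
ee_rot: [180.0, 0.2, -180.0]
force: [0.2, -0.6, -0.7]
opening: 0.0277
```

Call:
carry_out(targets=[-1,0.06,-0.1,0,0,0,0,-1,0.118,-0.207,0,0,0,0,-1,0.118,-0.207,0.05,0,0,0,-1,0.118,-0.207,0.14,0,0,0,-1,0.118,-0.207,0.21,0,0,0,-1,0.118,-0.207,0.25,0,0,0,-1,0.118,-0.207,0.278,0,0,0,-1,0.118,-0.207,0.278,0,0,0,0.1,0.118,-0.207,0.278,0,0,0,0.1,0.118,-0.207,0.278,0,0,0,0.1,0.118,-0.207,0.278,0,0,0,0.1,0.118,-0.207,0.2,0,0,0,0.1,0.118,-0.207,0.1,0,0,0,0.4,0.118,-0.207,0,0,0,0,0.4,0.118,-0.207,-0.05,0,0,0,0.4,0.118,-0.207,-0.05,0,0,0])

```text
time_s: 14.42
position: [0.5612, -0.0452, 0.1793]
ee_rot: [-180.0, 0.5, -180.0]
force: [0.4, 0.1, -0.8]
opening: 0.0599
```

Run:
```python
from h import *
s=env.observe();print(s["position"],s["ee_rot"],s["force"])
w=dict(position=np.array([.4594907,.0306734,.400293]),ee_rot=np.array([-179.933925,-.0142,-179.94374]))
c=lambda p:np.array([(300+x/2.4,140+y/2.4) for x,y in p])
A=ray("wrist",c([(246,450),(307,432),(328,528),(277,565)]),.096,w)[:,:2];print("A top",A.round(4).tolist())
B=ray("wrist",c([(288,108),(357,100),(352,228),(287,243)]),.094,w)[:,:2];print("B top",B.round(4).tolist())
v=A[2]-A[1]+A[3]-A[0];print("A yaw",np.degrees(np.arctan2(v[1],v[0])))
s0,im=shot("side","s3.png");cv2.imwrite("pics/s3c.png",cv2.resize(im[190:320,250:450],None,fx=3.5,fy=3.5,interpolation=cv2.INTER_CUBIC))
```

```text
[ 0.56116473 -0.04517096  0.17931424] [-179.99938114    0.46333627 -179.97868554] [ 0.44463516  0.09462018 -0.75752797]
A top [[0.6258, 0.1283], [0.616, 0.1573], [0.669, 0.1717], [0.6903, 0.1476]]
B top [[0.4586, 0.1377], [0.455, 0.1679], [0.5138, 0.1708], [0.521, 0.1416]]
A yaw 15.984829343707757
```

View pics/s3c.png

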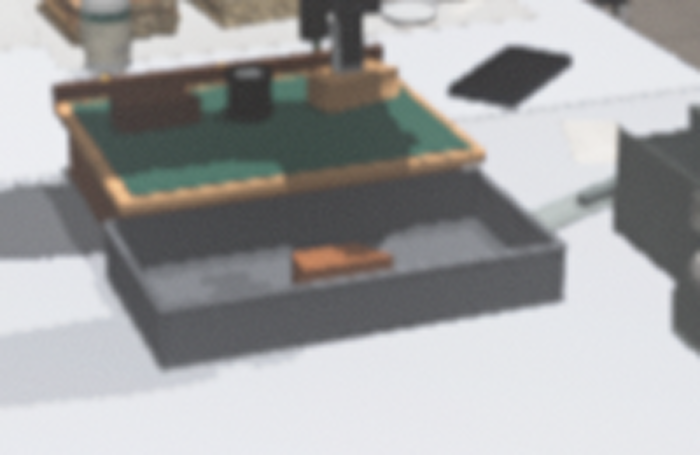

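The side crop shows C lying flat in the bin around (340,262), with B, the loupe and A still in place. Next is A.

Run:
```python
from h import *
s=env.observe();print(rel(s,[.649,.1508,.16],-164),rel(s,[.649,.1508,.072],-164))
```

```text
[-0.1773, 0.3916, 0.0363, -0.0003, 0.0027, -0.1394] [-0.1764, 0.3916, 0.2123, -0.0003, 0.0027, -0.1394]
```

Call:
carry_out(targets=[0.4,-0.1,0.15,0,0,0.0027,-0.05,0.4,-0.177,0.392,0.03,0,0.0027,-0.139,0.4,-0.177,0.392,0.036,0,0.0027,-0.139,0.4,-0.177,0.392,0.036,0,0.0027,-0.139,0.4,-0.177,0.392,0.036,0,0.0027,-0.139,0.4,-0.177,0.392,0.036,0,0.0027,-0.139,0.4,-0.177,0.392,0.1,0,0.0027,-0.139,0.4,-0.177,0.392,0.16,0,0.0027,-0.139,0.4,-0.177,0.392,0.212,0,0.0027,-0.139,0.4,-0.177,0.392,0.212,0,0.0027,-0.139,-1,-0.177,0.392,0.212,0,0.0027,-0.139,-1,-0.177,0.392,0.212,0,0.0027,-0.139,-1,-0.177,0.392,0.212,0,0.0027,-0.139,-1,-0.177,0.392,0.212,0,0.0027,-0.139,-1,-0.177,0.392,0.18,0,0.0027,-0.139,-1,-0.177,0.392,0.1,0,0.0027,-0.139,-1,-0.177,0.392,0.036,0,0.0027,-0.139,-1,-0.177,0.392,0.036,0,0.0027,-0.139], squeeze=30)

```text
time_s: 16.73
position: [0.6504, 0.1515, 0.1642]
ee_rot: [-180.0, 0.3, -164.0]
force: [0.4, 0.8, -0.8]
opening: 0.0315
```

Run:
```python
from h import *
s=env.observe();print(s["ee_rot"]);print(rel(s,[.655,-.045,.16],180),rel(s,[.655,-.045,.013],180))
```

```text
[-179.96098104    0.33759457 -164.03726734]
[0.0994, -0.3804, 0.0081, 0.0001, 0.003, 0.1393] [0.1011, -0.3802, 0.3021, 0.0001, 0.003, 0.1393]
```

Call:
carry_out(targets=[-1,0.05,-0.19,0.008,0,0.003,0.05,-1,0.1,-0.38,0.008,0,0.003,0.139,-1,0.1,-0.38,0.008,0,0.003,0.139,-1,0.1,-0.38,0.008,0,0.003,0.139,-1,0.1,-0.38,0.08,0,0.003,0.139,-1,0.101,-0.38,0.17,0,0.003,0.139,-1,0.101,-0.38,0.24,0,0.003,0.139,-1,0.101,-0.38,0.28,0,0.003,0.139,-1,0.101,-0.38,0.302,0,0.003,0.139,-1,0.101,-0.38,0.302,0,0.003,0.139,0.1,0.101,-0.38,0.302,0,0.003,0.139,0.1,0.101,-0.38,0.302,0,0.003,0.139,0.1,0.101,-0.38,0.302,0,0.003,0.139,0.1,0.101,-0.38,0.24,0,0.003,0.139,0.1,0.101,-0.38,0.14,0,0.003,0.139,0.4,0.101,-0.38,0.03,0,0.003,0.139,0.4,0.101,-0.38,-0.03,0,0.003,0.139,0.4,0.101,-0.38,-0.03,0,0.003,0.139])

```text
time_s: 18.98
position: [0.6555, -0.0453, 0.1824]
ee_rot: [-180.0, 0.3, -180.0]
force: [0.5, 0.0, -1.2]
opening: 0.0599
```

Run:
```python
from h import *
s=env.observe();print(s["position"],s["ee_rot"],s["force"]);print(rel(s,[.485,.155,.16],181.5),rel(s,[.485,.155,.072],181.5))
```

```text
[ 0.65550661 -0.04527125  0.18235767] [-179.98427085    0.31755174 -179.97726601] [ 0.47815493  0.00305837 -1.19638811]
[0.3411, 0.4007, 0.0427, -0.0002, 0.0028, -0.0129] [0.3421, 0.4007, 0.2187, -0.0002, 0.0028, -0.0129]
```

Call:
carry_out(targets=[0.4,0.12,0.14,0,0,0.0028,0,0.4,0.341,0.4,0,0,0.0028,-0.013,0.4,0.341,0.4,0,0,0.0028,-0.013,0.4,0.341,0.4,0.03,0,0.0028,-0.013,0.4,0.341,0.4,0.043,0,0.0028,-0.013,0.4,0.341,0.4,0.043,0,0.0028,-0.013,0.4,0.341,0.4,0.043,0,0.0028,-0.013,0.4,0.341,0.4,0.1,0,0.0028,-0.013,0.4,0.342,0.4,0.16,0,0.0028,-0.013,0.4,0.342,0.4,0.219,0,0.0028,-0.013,0.4,0.342,0.4,0.219,0,0.0028,-0.013,-1,0.342,0.4,0.219,0,0.0028,-0.013,-1,0.342,0.4,0.219,0,0.0028,-0.013,-1,0.342,0.4,0.219,0,0.0028,-0.013,-1,0.342,0.4,0.219,0,0.0028,-0.013,-1,0.342,0.4,0.18,0,0.0028,-0.013,-1,0.342,0.4,0.1,0,0.0028,-0.013,-1,0.342,0.4,0.04,0,0.0028,-0.013,-1,0.342,0.4,0.04,0,0.0028,-0.013], squeeze=30)

```text
time_s: 21.35
position: [0.4859, 0.1552, 0.164]
ee_rot: [179.9, 0.3, -178.5]
force: [0.6, -0.3, -0.6]
opening: 0.0292
```

Run:
```python
from h import *
s=env.observe();print(s["ee_rot"]);print(rel(s,[.475,-.045,.16],180),rel(s,[.475,-.045,.013],180))
```

```text
[ 179.93710666    0.26371336 -178.4735563 ]
[0.0326, -0.3997, 0.0074, 0.0006, 0.0023, 0.0133] [0.0339, -0.4, 0.3014, 0.0006, 0.0023, 0.0133]
```

Call:
carry_out(targets=[-1,0.015,-0.19,0.007,0,0.002,0.005,-1,0.033,-0.4,0.007,0,0.002,0.013,-1,0.033,-0.4,0.007,0,0.002,0.013,-1,0.033,-0.4,0.007,0,0.002,0.013,-1,0.033,-0.4,0.08,0,0.002,0.013,-1,0.034,-0.4,0.17,0,0.002,0.013,-1,0.034,-0.4,0.24,0,0.002,0.013,-1,0.034,-0.4,0.28,0,0.002,0.013,-1,0.034,-0.4,0.301,0,0.002,0.013,-1,0.034,-0.4,0.301,0,0.002,0.013,0.1,0.034,-0.4,0.301,0,0.002,0.013,0.1,0.034,-0.4,0.301,0,0.002,0.013,0.1,0.034,-0.4,0.301,0,0.002,0.013,0.1,0.034,-0.4,0.24,0,0.002,0.013,0.1,0.034,-0.4,0.14,0,0.002,0.013,0.4,0.034,-0.4,0.03,0,0.002,0.013])

```text
time_s: 23.35
position: [0.4739, -0.0451, 0.1502]
ee_rot: [179.9, -0.0, -180.0]
force: [0.6, -0.3, -0.1]
opening: 0.0597
```

Call:
carry_out(targets=[0.4,0,0,-0.1,0,0,0,0.4,0,0.07,-0.22,0,0,0,0.4,0,0.144,-0.38,0,0,0,0.4,0,0.144,-0.38,0,0,0,0.4,0,0.144,-0.38,0,0,0,0.4,0,0.144,-0.38,0,0,0,0.4,0,0.144,-0.38,0,0,0])

```text
time_s: 24.22
position: [0.4733, 0.0262, 0.3392]
ee_rot: [179.9, -0.1, 180.0]
force: [-0.8, 1.0, 0.9]
opening: 0.0598
```

Run:
```python
from h import *
s,im=shot("wrist","w4.png");print(s["time_s"],s["position"],s["ee_rot"],s["force"])
s0,i2=shot("side","s4.png");i0=cv2.imread("pics/side0.png")
d=cv2.absdiff(i0,i2).max(2)>50;print("side diff near glue/tape/weight",[int(d[a:b,c:e].sum()) for a,b,c,e in((180,212,270,290),(350,390,350,410),(315,360,440,485))])
```

```text
24.225 [0.47332223 0.02617797 0.33915323] [ 1.79938720e+02 -1.13374678e-01  1.79995528e+02] [-0.77515238  0.98276075  0.86447501]
side diff near glue/tape/weight [0, 0, 0]
```

View pics/w4.png

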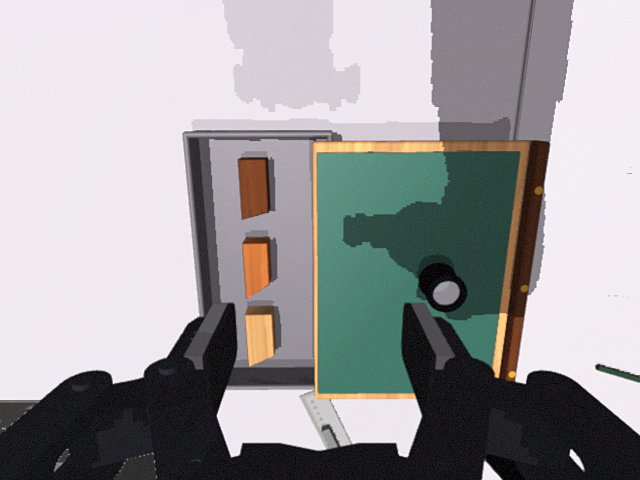

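All three offcuts lie flat in the bin, at about (254,187), (257,265) and (260,335). The loupe stands with its top at (447,292). I'll check the loupe and bin numerically, then hand in.

Run:
```python
from h import *
im=cv2.imread("pics/w4.png");s=env.observe()
rl=np.arange(146,290,4);g=[]
for r in rl:
    v=im[r,172:215,1].astype(float);i=np.argmax(v<180);g.append(172+i-(180-v[i])/(v[i-1]-v[i]))
Q=ray("wrist",np.c_[g,rl],.045,s);b=np.polyfit(Q[:,0],Q[:,1],1);print("bin yaw",np.degrees(np.arctan(b[0])),"L",np.polyval(b,.567))
print("loupe",ray("wrist",[(447,292)],.107,s)[0],"was .565 .1486")
print(env.sign_off())
```

```text
bin yaw 0.2497094021273143 L -0.10960443493666681
loupe [0.56329498 0.14899627 0.107     ] was .565 .1486
the job is handed in; nothing more can be done
None
```

The bin is home under the board's overhang, all three offcuts are lying flat in it, and the job is handed in. It took about 24 s of the 54 s allowed.

- **Bin:** I dragged it in by its front wall until it met the base's skirt, released it, then pressed it from outside. Its outer rim measured 129.8 mm from the open edge (130 mm ideal), square to it within about 0.1° and centred within 1 mm. The last check after the placings put the rim within 0.4 mm of that.
- **Offcuts:** I picked C, A and B off the board one at a time, carried each over the open edge and set it down in the bin.
- **Loupe:** It stands where it was. My before and after readings agree to about 2 mm, which is the accuracy of the calibration.
- **Things round about:** The side view showed no change at the glue bottle, tape or weight.
- **Robot:** The arm was clear of everything at hand-in, and the forces I read stayed near 21 N or below.

None of the checks failed or disagreed.

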